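# Clamp a planter slat in the drilling jig

### The arm

A 7-joint arm with a two-finger parallel gripper is mounted at the origin on the work surface. World frame = base frame: x ahead of the robot, y to its left, z up, the work surface at z = 0. Lengths are in m, angles in degrees, forces in N, time in s.
With the tool pointing down it reaches from about 0.35 to 0.775 m from the base axis. Payload 3.1 kg.
Tool frame: the origin (TCP) lies on the centre line of the jaws, within the pads' length; the fingertips stand 17 mm ahead of it and the grasp point (between the pads) lies 2 mm behind it (robot.tip_reach is the distance from the TCP to the fingertips, in m); z points along the fingers, y is the line along which they close (so a half turn about z gives the same grasp; the last joint's range is limited). The gripper opens to 85 mm and grips with 20 to 120 N. Pads are 22 mm wide; open, the fingers measure 114 mm over their backs; the gripper's body (76 mm by 85 mm) begins 54 mm behind the grasp point. The pads swing forward as they close: fully open they stand 13 mm farther back than shut.
Start: joints at [71.637, 17.813, 0.802, 86.603, -0.252, 75.585, -1.558], TCP at [0.151, -0.529, 0.248] pointing down, gripper open.
Joint ranges: [-154.91, 154.91], [-16.99, 109.72], [-72.82, 74.43], [7.12, 147.25], [-82.49, 262.49], [11.32, 116.49], [-174.64, 174.64]. Speed limits (degrees/s): [159.86, 159.86, 180, 180, 180, 180, 180].

### API

Orientations are given as [roll, pitch, yaw] about the fixed x, y, z axes, in that order (R = Rz(yaw) Ry(pitch) Rx(roll)).
In Python, from station import robot, fingers, vision, workorder, recognise gives the robot as it stands. Calls block until the motion is done:
- robot.move_to(position, orientation): joint-space move of the TCP to a pose.
- robot.line_to(position, orientation=None, velocity=0.15, f_stop=None): straight line of the TCP; orientation=None keeps the orientation; velocity is the mean speed in m/s. With f_stop (N) it stops when the force on the tool has changed by that much, and returns True; else False.
- robot.move_j(angles): joint-space move.
- fingers.gripper_to(opening, force=None): opening from 0.0 (shut) to 1.0 (fully open); force is the grip in N (None keeps the last); returns when the fingers have stopped.
- robot.pause(seconds).
- robot.inverse_kinematics(position, orientation): joint angles nearest the present ones, or None.
- vision.grab_frame(name): name is "side" or "top" or "wrist"; returns the picture (400x640x3 uint8, red, green, blue); there is no depth.
- vision.calibration(name): a dict with "mtx" (3x3 intrinsics, pixels), "extrinsics" (4x4, takes a point from world to camera coordinates); the wrist camera has in their place "T_tool_cam" (4x4, takes a point from camera to tool coordinates, whose origin is the TCP and whose axes are the flange's). Camera axes: x right, y up, looking along -z (the intrinsics and any distortion apply to the point x, -y, -z); pixel columns grow to the right and rows downward; lengths in m; the calibration is good to about 2 mm. A picture is of the moment at which its call begins: read the wrist's pose just before it. calibration takes no time and is no camera call.
A pose or a line that the arm cannot do raises robot.PlanningError and nothing moves.
- workorder.close_job(): hands the job in; it is judged then, once.
Trained networks look in the newest picture that a camera, given by its name, has taken for a name from the list of things; names that differ only in an ending like _2 or _b are one class to them, and where a whole thing is asked for, a point or a joint stands for the part that bears it (a point fixed in the world has none). Each returns a list of dicts, best first, with "p" (0 to 1); they miss things now and then, are a little off and sometimes report something else, mostly with a low value. They report only what shows in the picture. A call takes as long as a camera call.
- recognise(label, camera): "rect" ([centre column, centre row, width, height] in pixels, round what is visible of it).
Readings, each from a call of its own:
- robot.current_time_s(): time.
- robot.current_joint_positions(): joint angles.
- robot.current_dq(): joint speeds.
- robot.current_joint_torque(): joint torques, N m.
- robot.current_tool_pos(): TCP position.
- robot.current_eef_rot(): TCP orientation.
- robot.current_contact_force(): force on the tool from outside, world axes, zero at the start.
- robot.current_torque(): the same for the moment, N m.
- robot.current_finger_gap(): opening from 0.0 (shut) to 1.0 (fully open).
- robot.current_gripper_force(): force on a finger pad.
Only numpy, scipy, OpenCV 4.12 (cv2) and the standard library are available. Lean on these libraries where they do the work, as an engineer would, in place of code of your own. Each camera call takes 0.05 s, during which the arm holds its last target. There are 200 camera calls.

### The job

The pale wooden planter slat lies loose in the grey drilling jig. Slide it gently fully home, flat on the jig board and touching all three steel locating pins, while the clamp is still open; then push the red toggle clamp handle down until it goes over centre and stays, without forcing it against its stop, so that the rubber pad holds the slat there. Let go, and leave everything else on the table where it is.

Things in the scene. Friction and masses are not known exactly. Their poses are not given: they have to be found in the camera images.
- jig: Fixed grey-painted board, 350 x 180 x 12 mm, flat on the table, placed and turned at random. Origin on its underside. +x runs from the toggle clamp to the slat (roughly to the robot's left), +y away from the two side pins (roughly towards the robot), z up. It spans x -165..185, y -85..95 mm. The steel clamp base stands on it at x -120..-40, y -25..25 mm
- slat_home (a point): Where the slat's centre is when it touches all three pins: jig x, y, z = (55, 0, 21) mm
- slat_center (a point): Centre of the loose pale wooden slat: 150 (x) x 60 (y) x 18 mm high, about 0.1 kg, lying on the jig board. It starts 10 to 40 mm from home towards both jig +x and +y and up to 0.15 rad askew, so it has to be slid towards jig -x (end pin) and -y (side pins). When home its axes are parallel to the jig's
- handle_pivot (a point): Axis (along jig y) on which the red handle turns, fixed in the jig at x, y, z = (-94, 0, 58) mm. As the handle goes down, a link swings the steel holding arm down on to the slat. Its travel to the stop is 0.85 to 1.3 rad. The handle's angle on its hub differs each time, so at the stop it lies between 0.05 rad below and 0.27 rad above level: centre and stop must be felt
- handle_grip (a point): Middle of the red handle grip, 90 mm from handle_pivot. The grip reaches from 50 to 115 mm from the pivot, 20 mm wide along jig y, 14 mm thick. Open, the handle rises 0.8 to 1.55 rad above level, from the pivot up and towards jig -x; it is pushed on the face that looks to the slat (in the end its upper face), towards jig -x and down; 25 mm or more is free beside it
- pad: Black rubber pad, 18 mm in diameter, spring-mounted under the holding arm. Origin at the centre of its lower face. Open, it stands more than 100 mm above the table near jig x -40..0; clamped, it presses the slat near jig x 6 mm with some 35 N. Over the last 0.5 rad the push needed on the grip rises to some 14 N, falls to nothing past centre (0.05 rad before the stop), then the stop is rigid
- slat: The pale slat itself: origin at the centre of its underside, x along its length, z up. Too much force: 40 N by the fingers on the slat, 27 N by the robot on clamp, pins or jig board. Let go before centre, the clamp springs open; past centre it stays
- green_pot: Green plastic pot, 150 mm across, 130 mm high, centre of its foot; leave alone
- dish_a: White shallow dish 130 x 130 x 18 mm; leave alone
- dish_b: White shallow dish 110 x 140 x 18 mm; leave alone
- spare_slat_a: Darker spare slat 150 x 60 x 18 mm, lying on the table; leave alone
- spare_slat_b: Another darker spare slat of the same size; leave alone
- screwdriver: Screwdriver lying on the table; leave alone
- jar: Glass jar with white cap, 60 mm across, 70 mm high; leave alone
- small_pot: Small terracotta-coloured pot, 80 mm across, 70 mm high; leave alone
- pin_end (a point): Steel end pin, at jig (-26, 0): 12 mm in diameter, 14 mm out of the board's top; this point is the centre of its top, 26 mm above the table
- pin_a (a point): Steel side pin, same size, at jig (10, -36) mm; centre of its top
- pin_b (a point): Other side pin, same size, at jig (120, -36) mm; centre of its top

How it is judged:
By the outcome, as a careful person would: the job done as asked, in the order asked, and still so for the second after the job is handed in, with the robot touching nothing.
It also fails if it takes over 72 s, if anything falls off the work surface, if the arm or the gripper's body presses on something with over 40 N, if the wrist force passes 120 N, or if a joint passes its speed limit or range.

## Working session

There is one attempt and no reset: what is moved stays moved. The work goes in short steps, each a Python script; the robot and the scene stay as the last script left them, time stands still between calls to the robot, and variables do not carry over. Pictures are saved under pics/ and viewed, at most 10 in all, crops included, and the job is handed in when it is done.

```bash
mkdir -p pics; ls; python3 - <<'E'
from station import robot, fingers, vision, workorder, recognise
import cv2,numpy as np
for n in ("top","side"):
    im=vision.grab_frame(n); cv2.imwrite(f"pics/{n}0.png",im[:,:,::-1])
    c=vision.calibration(n); print(n,np.round(c["mtx"],1).tolist(),np.round(c["extrinsics"],3).tolist(),[k for k in c])
    for l in ("slat","jig","handle_grip","pin_end","pin_a","pin_b","pad","handle_pivot"):
        print(l,[(np.round(d["rect"]).tolist(),round(d["p"],2)) for d in recognise(l,n)][:3])
print(robot.current_time_s())
E
```

```text
pics
top [[436.7, 0.0, 326.8], [0.0, 436.7, 210.4], [0.0, 0.0, 1.0]] [[-0.033, -0.999, -0.007, -0.021], [0.979, -0.034, 0.202, -0.543], [-0.202, -0.0, 0.979, -1.483], [0.0, 0.0, 0.0, 1.0]] ['mtx', 'extrinsics']
slat [([289.0, 207.0, 44.0, 24.0], 0.67)]
jig [([307.0, 207.0, 107.0, 73.0], 0.79)]
handle_grip [([307.0, 207.0, 107.0, 73.0], 0.41)]
pin_end [([308.0, 205.0, 101.0, 71.0], 0.89)]
pin_a [([309.0, 206.0, 105.0, 70.0], 0.96)]
pin_b [([309.0, 206.0, 105.0, 70.0], 0.96)]
pad []
handle_pivot [([309.0, 208.0, 106.0, 74.0], 0.74)]
side [[395.6, 0.0, 323.0], [0.0, 395.6, 193.2], [0.0, 0.0, 1.0]] [[-0.74, -0.672, 0.013, 0.371], [0.529, -0.57, 0.629, -0.373], [-0.415, 0.472, 0.778, -0.978], [0.0, 0.0, 0.0, 1.0]] ['mtx', 'extrinsics']
slat [([284.0, 233.0, 55.0, 41.0], 0.61)]
jig [([298.0, 216.0, 127.0, 103.0], 0.74)]
handle_grip [([339.0, 180.0, 13.0, 27.0], 0.6)]
pin_end [([299.0, 216.0, 128.0, 100.0], 0.79)]
pin_a [([299.0, 216.0, 127.0, 101.0], 0.86), ([176.0, 273.0, 63.0, 57.0], 0.26)]
pin_b [([299.0, 216.0, 127.0, 101.0], 0.86), ([176.0, 273.0, 63.0, 57.0], 0.26)]
pad []
handle_pivot [([301.0, 217.0, 129.0, 99.0], 0.89)]
0.9
```

```bash
python3 - <<'E'
import cv2,numpy as np
a=cv2.imread("pics/top0.png");b=cv2.imread("pics/side0.png")
A=cv2.resize(a[155:265,225:391],None,fx=4.8,fy=4.8,interpolation=cv2.INTER_CUBIC)
cv2.imwrite("pics/topc.png",A)
B=cv2.resize(b[150:285,220:380],None,fx=4.4,fy=4.4,interpolation=cv2.INTER_CUBIC)
cv2.imwrite("pics/sidec.png",B)
E
```

```text
(no output)
```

View pics/topc.png

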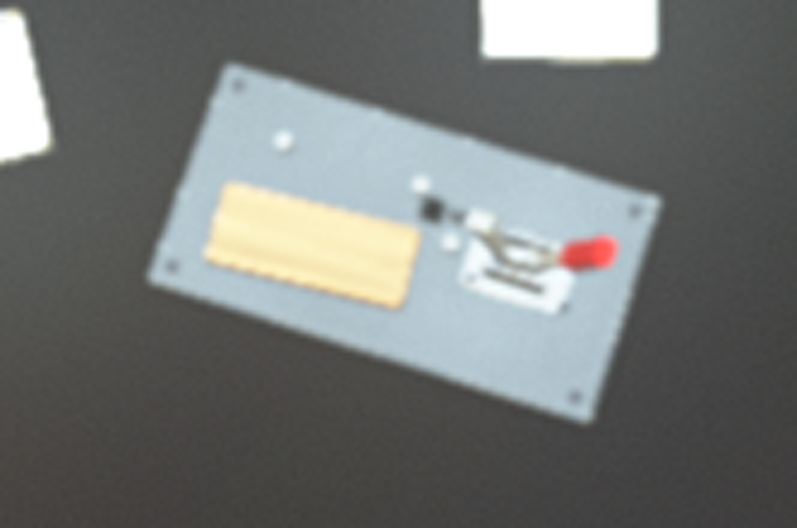

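View pics/sidec.png

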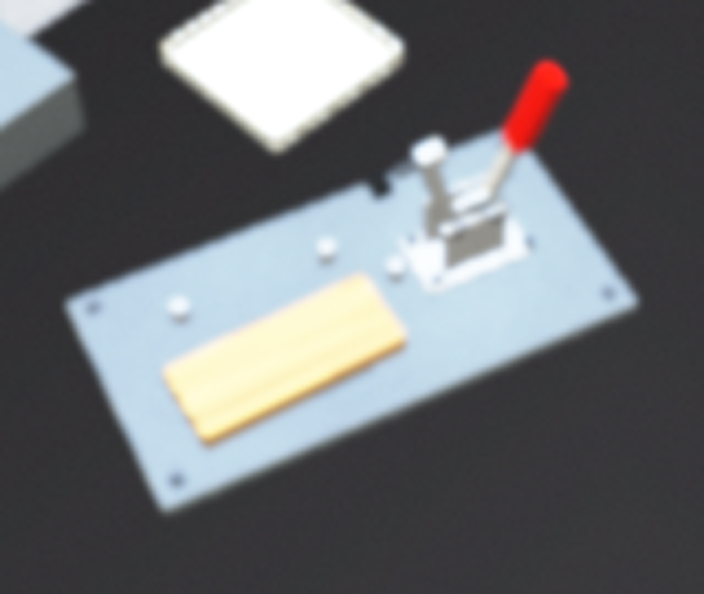

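View pics/top0.png

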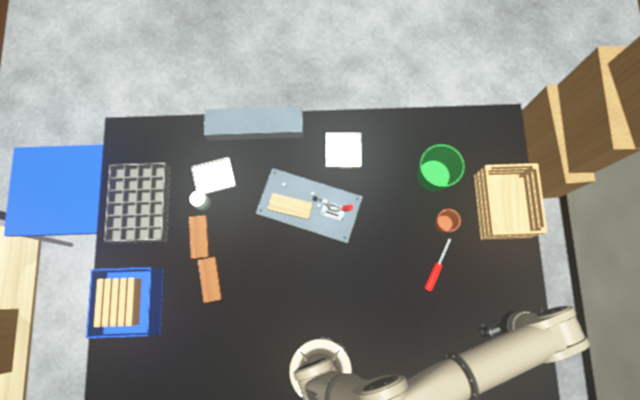

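The top picture shows the jig centred at about (309,206) px, with the slat at (290,206). Pins b, a and end are at about (284,184), (313,193) and (319,205). The raised red grip is at (347,207), and the pad and arm are clear of the slat. I'll fit poses using both cameras.

```bash
cat > h.py <<'E'
from station import robot, fingers, vision, workorder, recognise
import cv2,numpy as np,json
from scipy.optimize import least_squares
def proj(P,K,E):
    p=np.c_[np.atleast_2d(P),np.ones(len(np.atleast_2d(P)))]@np.asarray(E).T
    p=p[:,:3]*[1,-1,-1]; q=p@np.asarray(K).T
    return q[:,:2]/q[:,2:]
def planar(p,P):  # p=(x,y,yaw) applied to local points
    c,s=np.cos(p[2]),np.sin(p[2]); P=np.atleast_2d(P)
    return np.c_[p[0]+c*P[:,0]-s*P[:,1],p[1]+s*P[:,0]+c*P[:,1],P[:,2]]
def wristE(pos,rpy,T):
    from scipy.spatial.transform import Rotation as R
    M=np.eye(4);M[:3,:3]=R.from_euler('xyz',rpy,degrees=True).as_matrix();M[:3,3]=pos
    return np.linalg.inv(M@np.asarray(T))
JC=np.array([[185,-85,12],[-165,-85,12],[-165,95,12],[185,95,12]])/1e3
PINS=np.array([[120,-36,26],[10,-36,26],[-26,0,26]])/1e3
SL=np.array([[75,-30,30],[-75,-30,30],[-75,30,30],[75,30,30]])/1e3
E
cat > fit0.py <<'E'
from h import *
cams={n:vision.calibration(n) for n in("top","side")}
f=lambda L,s,o:(np.array(L)+.5)/s-.5+np.array(o)
T=lambda L:f(L,4.8,(225,155)); S=lambda L:f(L,4.4,(220,150))
obs={"top":dict(j=T([(228,64),(661,200),(590,422),(148,283)]),p=T([(284,140),(421,184),(451,241)]),s=T([(226,183),(420,228),(403,308),(207,262)])),
"side":dict(j=S([(66,303),(525,130),(638,300),(163,512)]),p=S([(178,305),(326,247),(395,265)]),s=S([(165,370),(362,275),(406,336),(207,433)]))}
for use in (["top"],["side"],["top","side"]):
    r=lambda p,a,P:np.concatenate([(proj(planar(p,P),cams[n]["mtx"],cams[n]["extrinsics"])-obs[n][a]).ravel() for n in use])
    j=least_squares(lambda p:np.r_[r(p,"j",JC),r(p,"p",PINS)],[.55,.05,1.3],loss="soft_l1")
    s=least_squares(lambda p:r(p,"s",SL),[.55,.05,1.3],loss="soft_l1")
    print(use,j.x,j.cost,s.x,s.cost)
c,sn=np.cos(j.x[2]),np.sin(j.x[2]);d=s.x[:2]-j.x[:2]
print("slat in jig",c*d[0]+sn*d[1],-sn*d[0]+c*d[1],s.x[2]-j.x[2])
# handle angle
h={"top":T([(588,252)])[0],"side":S([(536,106)])[0]}
hp=lambda t:planar(j.x,[[-.094-.0825*np.cos(t),0,.058+.0825*np.sin(t)]])
for t in np.arange(.7,1.6,.1): print(round(t,1),[np.round(proj(hp(t),cams[n]["mtx"],cams[n]["extrinsics"])[0]-h[n],1).tolist() for n in h])
print("yaw deg",np.degrees(j.x[2]))
E
python3 fit0.py
```

```text
['top'] [0.57617504 0.01344741 1.22461947] 0.46269172784144663 [0.56882839 0.09229084 1.30825259] 0.30428318885326733
['side'] [0.57537942 0.01311541 1.2176959 ] 2.612005914871517 [0.56878954 0.09115776 1.29235931] 0.7254418641228906
['top', 'side'] [0.57581103 0.0132353  1.22170704] 3.264449444739621 [0.56870712 0.09167486 1.2995857 ] 1.2464394690243126
slat in jig 0.07127861386203181 0.03350507209150871 0.07787866229126195
0.7 [[7.8, 4.7], [7.4, 2.8]]
0.8 [[6.3, 3.8], [5.9, 2.1]]
0.9 [[4.7, 2.9], [4.2, 1.6]]
1.0 [[2.8, 2.0], [2.3, 1.3]]
1.1 [[0.8, 1.1], [0.2, 1.2]]
1.2 [[-1.3, 0.3], [-2.0, 1.3]]
1.3 [[-3.5, -0.6], [-4.3, 1.7]]
1.4 [[-5.8, -1.5], [-6.7, 2.2]]
1.5 [[-8.1, -2.3], [-9.2, 2.9]]
yaw deg 69.99865733915084
```

```bash
cat >> h.py <<'E'
J=np.array([.5758,.0132,1.2217]); YAW=70.0
def W(x,y,z): return planar(J,[[x/1e3,y/1e3,z/1e3]])[0].tolist()   # jig mm -> world
def jig(p): 
    d=np.array(p[:2])-J[:2];c,s=np.cos(J[2]),np.sin(J[2]); return np.round([1e3*(c*d[0]+s*d[1]),1e3*(-s*d[0]+c*d[1]),1e3*p[2]],1)
def F():
    f=np.array(robot.current_contact_force());c,s=np.cos(J[2]),np.sin(J[2]); return np.round([c*f[0]+s*f[1],-s*f[0]+c*f[1],f[2]],2)
def st(m=""): print(m,round(robot.current_time_s(),2),jig(robot.current_tool_pos()),F())
E
cat > p1.py <<'E'
from h import *
for y in (YAW,YAW-180):
    q=robot.inverse_kinematics(W(65,98,200),[180,0,y]); print(y,q)
    if q is not None: best=y if 'best' not in globals() or abs(q[6])<abs(bq[6]) else best; bq=q if best==y else bq
print(best)
robot.move_to(W(65,98,200),[180,0,best]); fingers.gripper_to(0.0); st("above")
robot.line_to(W(65,98,36),velocity=.15); robot.pause(.2); st("down")
hit=robot.line_to(W(65,42,36),velocity=.03,f_stop=5); st(f"push {hit}"); robot.pause(.2); st()
E
python3 p1.py
```

```text
70.0 [ 29.73218391  26.72954968 -59.94833693  94.59992636  24.0542368
  72.77390115 -54.86380046]
-110.0 [ 30.60541285  27.45460658 -61.57515649  94.57524842  25.06262972
  73.16925067 124.27555618]
70.0
above 4.25 [ 65.  98. 200.] [-0.52  0.17  0.08]
down 5.69 [65.3 97.5 36.8] [-0.32  0.33  0.14]
push False 7.71 [65.4 42.4 36. ] [1.66 2.92 0.57]
 7.91 [65.2 42.2 36. ] [1.89 2.19 0.68]
```

```bash
python3 - <<'E'
from h import *
hit=robot.line_to(W(65,34,36),velocity=.015,f_stop=5); st(f"push {hit}"); robot.pause(.2); st()
robot.line_to(W(65,60,36),velocity=.1)
robot.line_to(W(65,60,75),velocity=.15);
cv2.imwrite("pics/t1.png",cv2.resize(vision.grab_frame("top")[155:265,225:391,::-1],None,fx=4.8,fy=4.8,interpolation=cv2.INTER_CUBIC))
robot.line_to(W(180,30,75),velocity=.2); robot.line_to(W(180,0,36),velocity=.15); robot.pause(.1); st("at end")
hit=robot.line_to(W(136,0,36),velocity=.03,f_stop=5); st(f"pushx {hit}"); robot.pause(.2); st()
E
```

```text
push True 8.23 [65.2 41.8 35.4] [ 0.55 -0.68 -0.13]
 8.43 [65.3 42.9 34.8] [-0.31 -0.14 -0.17]
at end 10.53 [180.6   0.5  37.1] [0.22 0.98 0.9 ]
pushx True 11.79 [140.9   0.4  36.2] [ 0.35 -0.31  0.9 ]
 11.99 [140.9   0.7  35.5] [ 1.38 -0.43  1.25]
```

```bash
python3 - <<'E'
from h import *
robot.line_to(W(150,0,36),velocity=.1); robot.line_to(W(150,60,80),velocity=.2); robot.line_to(W(65,62,60),velocity=.2); robot.line_to(W(65,62,36),velocity=.15)
robot.pause(.2); st("b")
hit=robot.line_to(W(65,36,36),velocity=.02,f_stop=5); st(f"pushy {hit}")
robot.line_to(W(65,60,36),velocity=.1); robot.line_to(W(65,60,100),velocity=.2)
robot.line_to(W(75,60,270),velocity=.25); robot.pause(.3)
p,r=robot.current_tool_pos(),robot.current_eef_rot(); im=vision.grab_frame("wrist"); cv2.imwrite("pics/w1.png",im[:,:,::-1])
json.dump([list(p),list(r)],open("w1.json","w")); st(); c=vision.calibration("wrist")
E=wristE(p,r,c["T_tool_cam"]);q=lambda P:np.round(proj(planar(J,P),c["mtx"],E)).tolist()
print("jig",q(JC),"pins",q(PINS),"home slat",q(SL+[.055,0,0]))
E
```

```text
b 13.86 [66.1 61.7 36.9] [ 0.27  0.15 -0.36]
pushy True 14.88 [64.9 41.9 35.2] [-0.74  1.05 -0.05]
 16.86 [ 74.7  60.2 269.2] [0.51 0.53 0.26]
jig [[455.0, 74.0], [425.0, 334.0], [301.0, 332.0], [296.0, 74.0]] pins [[410.0, 133.0], [403.0, 223.0], [372.0, 249.0]] home slat [[406.0, 125.0], [397.0, 247.0], [349.0, 246.0], [353.0, 124.0]]
```

View pics/w1.png

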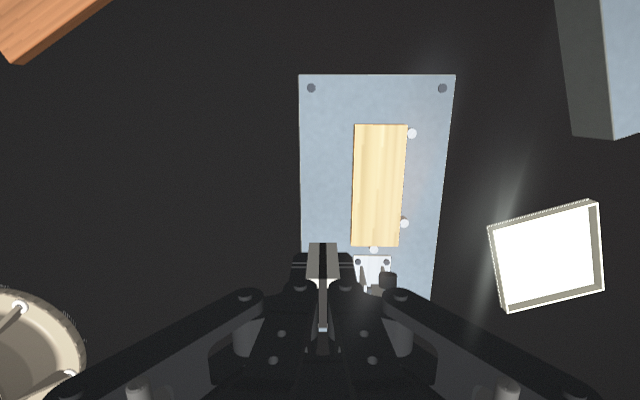

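The wrist picture shows the slat (corners about (355,124), (408,124), (399,247), (350,246)) square to the jig and against all three pins at (411,133), (404,223) and (373,249). This matches the predicted home pose within 1–3 px. Next is the clamp handle.

```bash
cat > hand.py <<'E'
from h import *
def tgt(t,r=85,g=0):
    x=-94-r*np.cos(t)+(7+g)*np.sin(t); z=58+r*np.sin(t)+(7+g)*np.cos(t)
    return W(x+11,0,z+17)
def fn(t,b):
    f=np.mean([F() for _ in range(3)],axis=0)-b
    return f[0]*np.sin(t)+f[2]*np.cos(t), f
E
python3 - <<'E'
from hand import *
t=1.33; p=tgt(t); 
robot.line_to(p[:2]+[.27],velocity=.25)
print("descend hit",robot.line_to(p,velocity=.1,f_stop=5)); robot.pause(.2); st()
b=np.mean([F() for _ in range(5)],axis=0); json.dump(b.tolist(),open("b.json","w"))
while t>.62:
    t-=.06
    hit=robot.line_to(tgt(t),velocity=.05,f_stop=10)
    n,f=fn(t,b); print(round(t,3),hit,round(n,1),f.round(1),jig(robot.current_tool_pos()),round(robot.current_time_s(),2))
    if hit or n>15: break
E
```

```text
descend hit False
 19.19 [-96.3  -0.3 159.8] [-0.17 -0.06  0.05]
1.27 False 0.3 [ 0.3 -0.2  0.1] [-1.023e+02 -1.000e-01  1.581e+02] 19.44
1.21 False 0.4 [ 0.7  1.  -0.8] [-107.2   -0.   156.8] 19.69
1.15 False 0.9 [ 1.2 -0.1 -0.4] [-111.9    0.   155.2] 19.94
1.09 False -0.5 [ 0.   0.2 -1.2] [-116.5    0.   153.5] 20.19
1.03 False -0.7 [-0.6  0.9 -0.3] [-121.5    0.   151.2] 20.44
0.97 False 0.6 [ 0.7 -0.   0.1] [-1.261e+02  1.000e-01  1.487e+02] 20.69
0.91 False 0.2 [ 0.2 -0.1  0.1] [-1.304e+02  1.000e-01  1.460e+02] 20.94
0.85 False 0.1 [ 0.3  0.2 -0.2] [-1.346e+02  1.000e-01  1.431e+02] 21.19
0.79 False 0.8 [ 1.  -0.2  0.2] [-1.385e+02  1.000e-01  1.399e+02] 21.44
0.73 False -0.2 [-0.6  0.5  0.2] [-142.2    0.2  136.5] 21.69
0.67 False -0.6 [ 0.2 -0.2 -0.9] [-145.8    0.2  132.9] 21.94
0.61 False 0.6 [-0.1 -0.2  0.8] [-149.2    0.2  129. ] 22.19
```

```bash
python3 - <<'E'
from hand import *
cv2.imwrite("pics/s2.png",cv2.resize(vision.grab_frame("side")[130:285,220:400,::-1],None,fx=3.8,fy=3.8,interpolation=cv2.INTER_CUBIC))
E
```

```text
(no output)
```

View pics/s2.png

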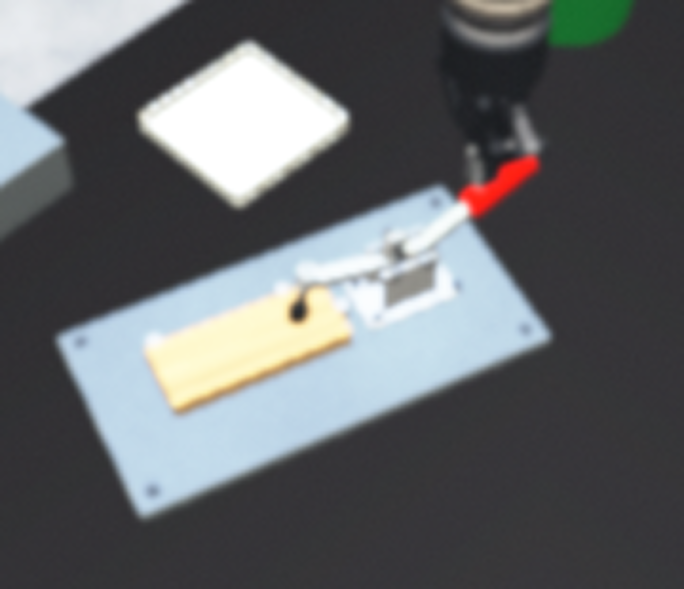

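The finger is on the red grip (about (500,185) in the crop) and the handle follows it. The arm and pad have swung down near the slat (pad at about (297,310)), which is still against its pins. I'll keep going in fine steps.

```bash
cat > go.py <<'E'
from hand import *
import sys
t=float(sys.argv[1]); peak=float(sys.argv[2]); b=np.array(json.load(open("b.json"))); past=0
while t>-.12:
    t-=.03 if peak<4 else .015
    hit=robot.line_to(tgt(t),velocity=.02,f_stop=8); robot.pause(.05)
    n,f=fn(t,b); peak=max(peak,n); print(round(t,3),hit,round(n,1),f.round(1),jig(robot.current_tool_pos()),round(robot.current_time_s(),2))
    if hit or n>19: break
    if peak>7 and n<2: break
E
python3 go.py .61 0
```

```text
0.58 False 0.6 [ 1.  -1.1  0.1] [-150.3   -0.   127.4] 22.57
0.55 False 0.5 [0.6 0.2 0.2] [-1.519e+02  1.000e-01  1.253e+02] 22.89
0.52 False -0.1 [-0.4  0.8  0.1] [-1.534e+02  1.000e-01  1.232e+02] 23.22
0.49 False 0.6 [ 0.8 -0.1  0.3] [-1.545e+02 -1.000e-01  1.213e+02] 23.54
0.46 False 4.5 [1.6 0.6 4.2] [-155.5   -0.3  119.4] 23.87
0.445 False 5.4 [2.4 0.7 4.8] [-156.1   -0.4  118.6] 24.17
0.43 False 7.0 [2.3 0.7 6.7] [-156.6   -0.5  117.7] 24.47
0.415 False 8.0 [1.9 1.  7.9] [-157.    -0.5  116.9] 24.77
0.4 False 8.7 [1.  1.9 9. ] [-157.5   -0.6  116. ] 25.07
0.385 False 11.0 [ 2.   1.5 11. ] [-158.    -0.7  115.1] 25.37
0.37 False 11.1 [ 1.2  2.2 11.5] [-158.5   -0.8  114.2] 25.67
0.355 False 11.4 [ 0.8  2.8 11.9] [-159.    -0.9  113.3] 25.97
0.34 False 13.6 [ 0.9  2.5 14.1] [-159.5   -0.9  112.3] 26.27
0.325 False 13.2 [ 1.1  2.8 13.6] [-160.    -1.   111.3] 26.57
0.31 False 13.9 [ 1.8  2.4 14. ] [-160.5   -1.   110.2] 26.87
0.295 False 14.7 [ 1.3  3.3 15. ] [-161.1   -1.   109.1] 27.17
0.28 False 15.9 [ 1.5  2.6 16.1] [-161.6   -1.   107.9] 27.47
0.265 False 15.1 [ 1.3  3.4 15.3] [-162.1   -1.1  106.7] 27.77
0.25 False 16.1 [ 1.6  3.4 16.2] [-162.6   -1.   105.5] 28.07
0.235 False 14.2 [ 0.6  3.4 14.4] [-163.2   -1.   104.1] 28.37
0.22 False 14.1 [ 1.   3.3 14.2] [-163.8   -0.9  102.7] 28.67
0.205 False 13.7 [-0.6  2.  14.1] [-164.4   -0.9  101.3] 28.97
0.19 False 11.9 [ 0.3  1.3 12.1] [-164.9   -0.8   99.8] 29.27
0.175 False 11.4 [ 0.8  2.5 11.4] [-165.4   -0.7   98.3] 29.57
0.16 False 7.8 [1.  2.6 7.8] [-166.    -0.6   96.5] 29.87
0.145 False 6.3 [-0.   0.9  6.4] [-166.4   -0.4   94.9] 30.17
0.13 False 4.7 [-0.3  0.1  4.8] [-166.9   -0.2   93.1] 30.47
0.115 False 2.1 [-0.8 -0.6  2.2] [-167.2   -0.    91.4] 30.77
0.1 False 0.1 [-0.1  0.4  0.1] [-166.8    0.7   89.8] 31.07
```

```bash
python3 - <<'E'
from hand import *
b=np.array(json.load(open("b.json"))); t=.1
for _ in range(4):
    t-=.009
    hit=robot.line_to(tgt(t),velocity=.015,f_stop=6); robot.pause(.15)
    n,f=fn(t,b); print(round(t,3),hit,round(n,1),f.round(1),jig(robot.current_tool_pos()),round(robot.current_time_s(),2))
    if hit or n>5: break
cv2.imwrite("pics/s3.png",cv2.resize(vision.grab_frame("side")[130:285,220:400,::-1],None,fx=3.8,fy=3.8,interpolation=cv2.INTER_CUBIC))
E
```

```text
0.091 False -0.0 [ 0.9  0.1 -0.1] [-1.669e+02  1.000e-01  8.960e+01] 31.47
0.082 False 0.1 [ 0.6 -0.   0. ] [-167.1   -0.    89. ] 31.87
0.073 False 0.2 [ 0.1 -0.1  0.2] [-167.2    0.    88.2] 32.27
0.064 False 0.3 [0.6 0.4 0.2] [-167.4    0.    87.4] 32.67
```

```bash
python3 - <<'E'
from hand import *
b=np.array(json.load(open("b.json")))
p=tgt(.064)
for dz in (.003,.006,.010,.015):
    robot.line_to([p[0],p[1],p[2]+dz],velocity=.02); robot.pause(.1); n,f=fn(.06,b); print(dz,round(n,1),f.round(1))
    if n>3: break
else:
    robot.line_to([p[0],p[1],.27],velocity=.2)
    robot.line_to(W(0,60,290),velocity=.25); robot.pause(.3)
    p,r=robot.current_tool_pos(),robot.current_eef_rot(); cv2.imwrite("pics/w4.png",vision.grab_frame("wrist")[:,:,::-1]); st()
    c=vision.calibration("wrist");E=wristE(p,r,c["T_tool_cam"]);q=lambda P:np.round(proj(planar(J,P),c["mtx"],E)).tolist()
    print("pins",q(PINS),"home slat",q(SL+[.055,0,0]))
a=cv2.resize(vision.grab_frame("side")[150:285,220:380,::-1],(640,540),interpolation=cv2.INTER_CUBIC); cv2.imwrite("pics/s4.png",a)
E
```

```text
0.003 1.0 [ 1.1 -0.3  0.9]
0.006 -0.4 [-0.1  0.4 -0.4]
0.01 -0.7 [ 0.9 -0.3 -0.7]
0.015 0.1 [0.8 0.5 0. ]
 36.67 [ -1.   59.6 289.8] [-0.23 -0.24 -0.6 ]
pins [[409.0, 65.0], [402.0, 160.0], [372.0, 188.0]] home slat [[406.0, 54.0], [396.0, 184.0], [349.0, 184.0], [352.0, 54.0]]
```

View pics/s4.png

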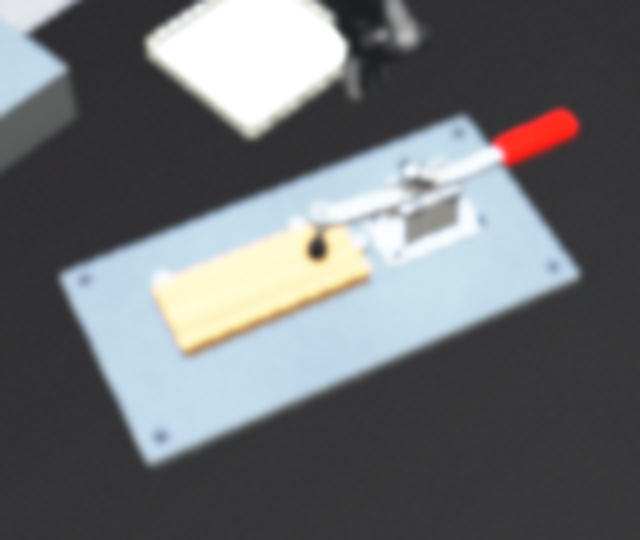

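```bash
test -f pics/w4.png && python3 -c "
import cv2
a=cv2.imread('pics/w4.png');cv2.imwrite('pics/w4c.png',cv2.resize(a[100:400,240:560],None,fx=2,fy=2))"
```

```text
(no output)
```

View pics/w4c.png

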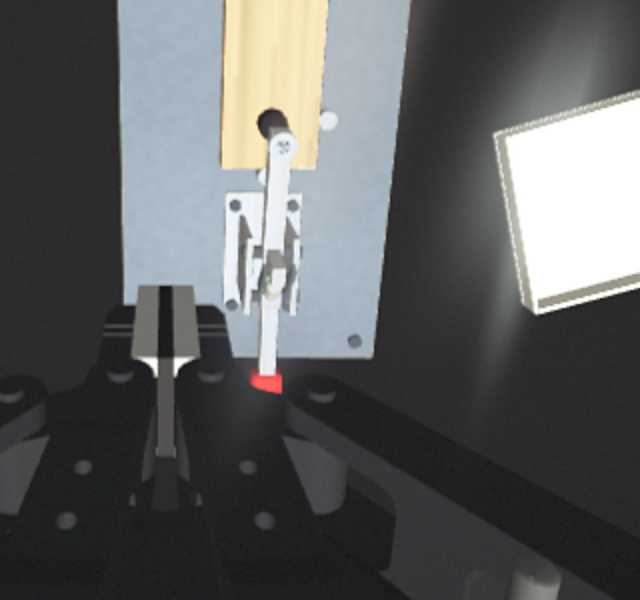

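The handle lies almost level and has stayed there with the robot clear. The pad is pressing on the slat (about (317,247) in the side crop). The slat still meets the pins: pin a is at (328,120) in the wrist crop, against the slat's edge at about 321.

```bash
python3 -c "
from h import *
print(workorder.close_job(), robot.current_time_s())"
```

```text
the job is handed in; nothing more can be done
the job is handed in; nothing more can be done
```

I slid the slat home against all three pins with the clamp open, then closed the clamp past centre. The pictures afterwards show the handle staying down and the pad on the slat, and I handed the job in with the robot clear; no verdict came back.

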